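Fit the grinding cup on the stone mill and hold it down

ROBOT

A 6-joint arm with a two-finger parallel gripper is mounted at the origin on the work surface. World frame = base frame: x ahead of the robot, y to its left, z up, the work surface at z = 0. Lengths are in m, angles in rad, forces in N, time in s.
With the tool pointing down it reaches from about 0.35 to 0.85 m from the base axis. Payload 8.1 kg.
Tool frame: the origin (TCP) lies on the centre line of the jaws, within the pads' length; the fingertips stand robot.tip_extent ahead of it and the grasp point (between the pads) lies 11 mm behind it (robot.tip_extent is the distance from the TCP to the fingertips, in m); y points along the fingers, z is the direction in which the jaws open and shut, and the axes are right-handed (so a half turn about y gives the same grasp; the last joint's range is limited). The gripper opens to 93 mm and grips with 3 to 60 N. Pads are 15 mm wide; open, the fingers measure 128 mm over their backs; the gripper's body (75 mm by 188 mm) begins 65 mm behind the grasp point.
Start: joints at [1.189, 0.13, 1.488, -0, 1.523, -0.085], TCP at [0.175, 0.574, 0.227] pointing down, gripper open.
Joint ranges: [-2.96, 2.96], [-0.89, 2.26], [0.02, 2.5], [-1.34, 4.48], [0, 2.73], [-2.66, 2.66]. Speed limits (rad/s): [2.39, 2.39, 2.79, 3.14, 3.14, 3.14].

INTERFACE

Orientations are given as a rotation vector (axis times angle).
In Python, from plant import monitor, optics, robot gives the robot as it stands.
- The arm moves only by the shell command python3 -m inch 'ROWS' [OPENING] [FORCE]. ROWS is JSON, a list that holds one entry, the list of rows, each a list of 6 numbers: the shift along the tool's x, y, z in mm, then the turn, a rotation vector about the tool's x, y, z in rad. A call has 1 to 8 rows; each row shifts and turns the commanded pose from where the row before left it, along the tool's axes as they then stand; what a row does not reach is not made up. A row lasts 1/8 s, in which the tool goes at most 62.5 mm and 10.7 degrees, less where a joint would pass 70% of its speed; a pose out of reach is approached as far as the arm can. A call is refused whole if a number of a shift passes 62.5 or a number of a turn 0.188, either way. A call with a gripper value outside its range is refused whole. OPENING is the finger opening in mm, from 0 to 93, set as the call begins (- or left out, the last holds). The fingers move at their own pace and stop on an object; FORCE is the grip in N (left out, the last holds). Time passes only in rows, so rows that do not move let the fingers close. It gives the time, the measured TCP pose, the force and the opening at its end, in the units of the state.
- monitor.read_state(): the state, without advancing time (a new reading comes with each control period).
- optics.read_camera(name): name is "side" or "top" or "wrist"; returns a dict with "image" (400x640x3 uint8, blue, green, red), "fx", "fy", "cx", "cy" (pixels), "rvec" (rotation vector, rad) and "tvec" (3), from world to camera coordinates, as OpenCV has them. Camera axes: x right, y down, z forward; pixel columns grow to the right and rows downward; lengths in m; the calibration is good to about 2 mm. A picture is of the moment at which its call begins. There is no depth.
- robot.close_job(): hands the job in, once; it reports no verdict.
The state is a dict: "t": time; "q": joint angles; "dq": joint speeds; "joint_torque": joint torques, N m; "tool_pos": TCP position; "orientation": TCP orientation; "force": force on the tool from outside, world axes, zero at the start; "wrist_torque": the same for the moment, N m; "opening": finger opening in m.
Only numpy, scipy, OpenCV 4.12 (cv2) and the standard library are available. Lean on these libraries where they do the work, as an engineer would, in place of code of your own. Each camera call takes 0.05 s, during which the arm holds its last target.

TASK

Take the loaded grinding cup off the scale by the wing grip on its lid, lower it upright into the collar on top of the mill and turn it until its splines mesh with the drive dog and it drops. Then push it fully home without forcing it and keep it pressed down against the sprung seat ring, as the mill runs only while the cup is held down: finish still gripping and pressing it. Leave the loose stones, the jar and the brush where they are.

Things in the scene. Friction and masses are not known exactly. Their poses are not given: they have to be found in the camera images.
- cup: Grinding cup, upright on the scale's pan, 132 mm tall, 0.32 to 0.48 kg. Origin: centre of its underside, z up. Grey foot 62 mm across (z 0 to 26 mm), clear wall 59 mm across showing stone chips (to z 84), black lid 65 mm across (z 84 to 98), on it the upright wing grip (z 98 to 132). All one piece; x runs along the wing.
- cup_wing (a point): Centre of the black wing grip on the cup's lid, on the cup's axis, 115 mm above the cup's underside: an upright bar 48 mm long along x, 14 mm thick along y, 34 mm high (17 mm above and below this point, the lid's face under it). Same axes as the cup.
- cup_socket (a point): Centre of the cup's underside (same point and axes as the cup's origin), where the splined socket opens: 34 mm across, 22 mm deep, with six inward ribs 4.8 mm wide, from 5 to 22 mm up, reaching in to 10.5 mm from the axis. Ribs stand at 30, 90, 150, ... degrees from x, so the wing is in line with two opposite gaps.
- mill: Mill, a white housing 200 x 165 x 100 mm fixed to the bench, left or right of the middle. Origin: on the bench straight below the drive's axis, z up. On its deck (z 100 mm) stands a round aluminium collar, bore 67 mm, mouth flared to 76 mm, rim at z 126 mm, with the drive dog and seat ring inside. The cup's foot fits the bore with 2 to 3 mm of play all round.
- dog_top (a point): Centre of the top of the steel drive dog, on the collar's axis, 23 mm above the mill's deck. x points along one of its six teeth (60 degrees apart, 5.2 mm wide, bevelled on top; 31 mm across the teeth, core 18 mm). It turns stiffly, 0.15 N m. The cup meshes when its x is in line with a tooth, within about 6 degrees.
- seat_ring (a joint): How far the black ring around the dog is pushed down, m: 0 up, 0.006 at its stop; sprung, 6 N at the top, 12 N at the stop, so about 8 N of push on top of the cup's weight. Cup's underside below the dog's top: 5 mm while its ribs still rest on the teeth, 13 mm once meshed and resting on the ring, 19 mm fully home.
- scale: The bench scale, grey, 200 x 165 mm, fixed to the bench on the other side from the mill, with a round steel pan 132 mm across, its top 46 mm above the bench. Origin: on the bench below the pan's centre.
- slab_small: Loose flat broken stone, about 90 x 72 x 18 mm, origin at the centre of its underside; leave it alone.
- slab_large: Loose flat broken stone, about 124 x 100 x 22 mm, origin at the centre of its underside; leave it alone.
- jar: Closed glass jar with a flat aluminium cap, 60 mm across, 85 mm tall, origin at the centre of its underside; leave it alone.
- brush: Hand brush with a wooden handle, about 0.2 m long, lying on the bench; leave it alone.
Things that resemble listed ones, but are neither listed nor needed, are in the scene too. There is more than one size of the cup; the one meant has the size given above.

How it is judged:
By the outcome, as a careful person would: the job done as asked, in the order asked, and still so for the second after the job is handed in, while the arm keeps its last pose, push and grip.
It also fails if it takes over 42 s, if anything falls off the work surface, if the arm or the gripper's body presses on something with over 40 N, if the wrist force passes 120 N, or if a joint passes its speed limit or range.

## Working session

There is one attempt and no reset: what is moved stays moved. The work goes in short steps, Python scripts to look and compute and a shell command to move; the robot and the scene stay as the last step left them, time stands still between calls to the robot, and variables do not carry over. Pictures are saved under pics/ and viewed, and the job is handed in when it is done.

```bash
ls; mkdir -p pics; python3 - <<'E'
from plant import monitor, optics, robot
import cv2
s=monitor.read_state(); print(s); print(robot.tip_extent)
for n in ("side","top","wrist"):
    c=optics.read_camera(n); cv2.imwrite(f"pics/{n}0.png",c["image"]); print(n,{k:v for k,v in c.items() if k!="image"})
E
```

```text
pics
{'t': 0.0, 'q': array([ 1.18863966e+00,  1.31200805e-01,  1.48928581e+00,  1.65426657e-05,
        1.52304381e+00, -8.54061022e-02]), 'dq': array([-0.0005963 ,  0.00132659, -0.00140285, -0.00232567, -0.00138098,
        0.00044643]), 'joint_torque': array([ 8.32950154e-04, -5.59853053e+01, -4.91756701e+01,  7.68133882e-02,
        3.58642673e-02, -1.49918142e-04]), 'tool_pos': array([0.17520777, 0.57324209, 0.22556021]), 'orientation': array([-1.56010237,  0.23333987, -0.23260711]), 'force': array([-0.85401563, -0.11412971, -0.10106791]), 'wrist_torque': array([-0.02478914,  0.02009599, -0.02230511]), 'opening': 0.09285850122541543}
0.008
side {'fx': 488.95090579812427, 'fy': 488.95090579812427, 'cx': 322.0101993398062, 'cy': 202.25856389359828, 'rvec': array([ 2.35109629, -0.70684346,  0.25217031]), 'tvec': array([-0.42713228,  0.29713517,  1.18399106])}
top {'fx': 456.9247253479213, 'fy': 456.9247253479213, 'cx': 328.71850699129686, 'cy': 205.16104572936337, 'rvec': array([ 2.10524663, -2.15373176,  0.19136289]), 'tvec': array([0.02374489, 0.51295898, 1.54205454])}
wrist {'fx': 334.9323681748143, 'fy': 334.9323681748143, 'cx': 319.99286266153155, 'cy': 203.20521893586178, 'rvec': array([-2.31545808, -1.71718963, -0.26169123]), 'tvec': array([-0.59897316, -0.03864818,  0.39275525])}
```

View pics/side0.png

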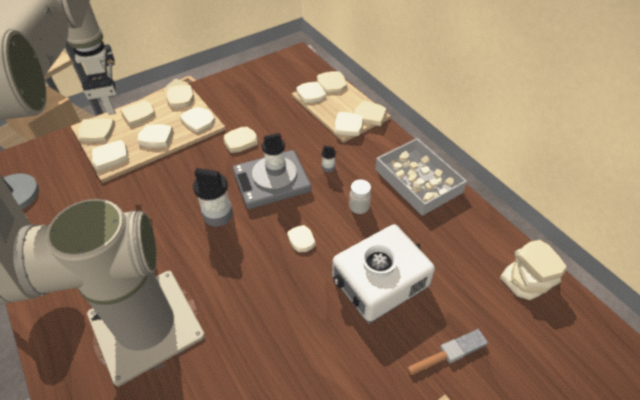

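View pics/top0.png

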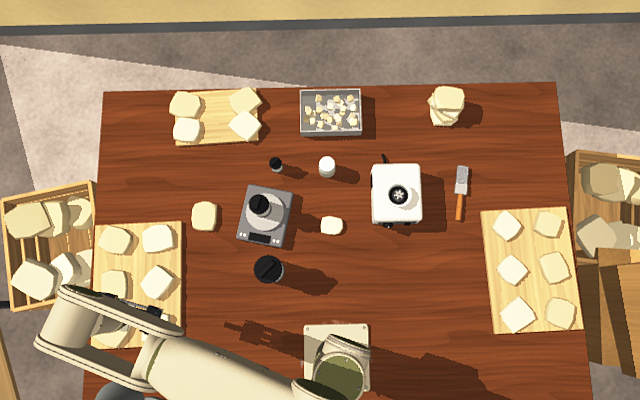

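View pics/wrist0.png

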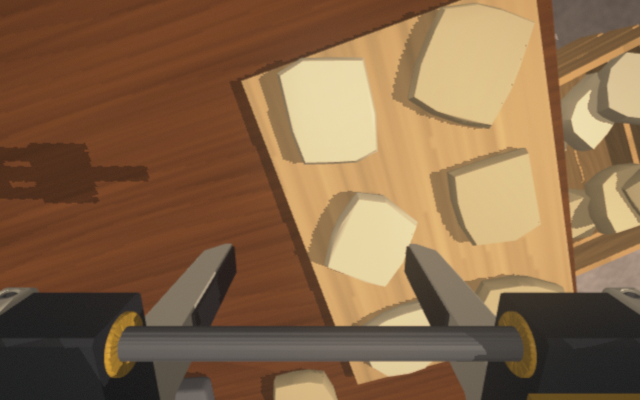

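Candidates for the cup: the one on the scale pan (top 260,204 / side 274,150), a bigger one on the bench (top 268,269 / side 212,197), and a small one (top 276,164 / side 328,157). The one on the pan fits the description, so I'll check it in a close crop along with the mill.

```bash
cat > h.py <<'E'
import numpy as np, cv2
from plant import monitor, optics, robot
def cam(n):
    c=optics.read_camera(n); c["K"]=np.array([[c["fx"],0,c["cx"]],[0,c["fy"],c["cy"]],[0,0,1]]); c["R"]=cv2.Rodrigues(c["rvec"])[0]; return c
def ray(c,u,v):
    d=c["R"].T@np.linalg.solve(c["K"],[u,v,1.]); o=-c["R"].T@c["tvec"]; return o,d/np.linalg.norm(d)
def onz(c,u,v,z):
    o,d=ray(c,u,v); return o+d*(z-o[2])/d[2]
def proj(c,P):
    return cv2.projectPoints(np.atleast_2d(np.array(P,float)),c["rvec"],c["tvec"],c["K"],None)[0][:,0]
def tri(rs):
    A=np.zeros((3,3));b=np.zeros(3);
    for o,d in rs:
        M=np.eye(3)-np.outer(d,d);A+=M;b+=M@o
    p=np.linalg.solve(A,b); return p,[np.linalg.norm((np.eye(3)-np.outer(d,d))@(p-o)) for o,d in rs]
def crop(c,x0,y0,x1,y1,k,f):
    cv2.imwrite(f,cv2.resize(c["image"][y0:y1,x0:x1],None,fx=k,fy=k,interpolation=cv2.INTER_CUBIC))
E
python3 - <<'E'
from h import *
t=cv2.imread("pics/top0.png"); s=cv2.imread("pics/side0.png")
a=cv2.resize(t[180:250,230:310],None,fx=5,fy=5,interpolation=2); b=cv2.resize(t[150:220,365:445],None,fx=5,fy=5,interpolation=2)
cc=cv2.resize(s[125:195,230:310],None,fx=3.5,fy=3.5,interpolation=2);d=cv2.resize(s[230:300,340:420],None,fx=3.5,fy=3.5,interpolation=2)
cv2.imwrite("pics/ct.png",np.vstack([np.hstack([a,b])[:,:800], np.hstack([cc,d,np.zeros((245,240,3),np.uint8)])]))
E
```

```text
(no output)
```

View pics/ct.png

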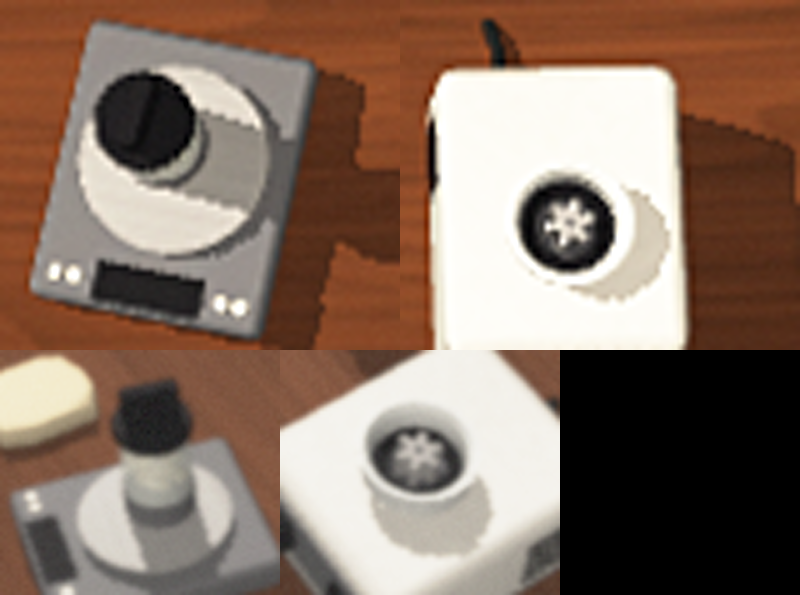

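```bash
python3 - <<'E'
from h import *
c=cam("top");s=cam("side")
print("lid", onz(c,259.2,204,0.141)); print("pan",onz(c,230+173/5,180+160/5,.046))
print("dog", onz(c,399,194.4,0.123)); print("side lid",onz(s,230+152/3.5,125+68/3.5,.144), "side dog",onz(s,340+(417-280)/3.5,230+(452-350)/3.5,.123))
st=monitor.read_state();R=cv2.Rodrigues(st["orientation"])[0]; print(R, st["tool_pos"])
w=cam("wrist"); print("wristcam pos",-w["R"].T@w["tvec"]); print("cam in tool", R.T@(-w["R"].T@w["tvec"]-st["tool_pos"])); print((w["R"]@R).round(3))
E
```

```text
lid [0.50529426 0.23920654 0.141     ]
pan [0.49428287 0.23468106 0.046     ]
dog [ 0.53044428 -0.22147032  0.123     ]
side lid [0.50684702 0.24178232 0.144     ] side dog [ 0.52868681 -0.22068328  0.123     ]
[[ 9.56286142e-01 -3.38871303e-04  2.92432385e-01]
 [-2.92432572e-01 -8.49792333e-04  9.56285767e-01]
 [-7.55510051e-05 -9.99999582e-01 -9.11741639e-04]] [0.17533396 0.57352808 0.22611779]
wristcam pos [0.09652344 0.59785996 0.38502167]
cam in tool [-8.24928537e-02 -1.58897780e-01  7.66053096e-05]
[[-0.002  0.001  1.   ]
 [ 0.954 -0.301  0.002]
 [ 0.301  0.954 -0.   ]]
```

```bash
python3 -m inch '[[[40,-10,-22,0,0,0],[50,-10,-27,0,0,0],[55,-10,-29,0,0,0],[55,-10,-29,0,0,0],[55,-10,-29,0,0,0],[55,-10,-29,0,0,0],[55,-10,-29,0,0,0],[48,-10,-28,0,0,0]]]' 93; python3 -m inch '[[[0,0,0,0,0,0],[0,0,0,0,0,0]]]'; python3 - <<'E'
from h import *
w=cam("wrist");cv2.imwrite("pics/w1.png",w["image"]); s=monitor.read_state(); print(s["tool_pos"],s["orientation"],s["q"])
print(proj(w,[[.505,.24,.178],[.505,.24,.144]]))
E
```

```text
t: 1.3
tool_pos: [0.5051, 0.2405, 0.3066]
orientation: [-1.558, 0.233, -0.234]
force: [0.2, 0.1, -0.2]
opening: 0.0929
t: 1.55
tool_pos: [0.5035, 0.2425, 0.306]
orientation: [-1.558, 0.234, -0.233]
force: [0.1, -0.4, 0.8]
opening: 0.0929
[0.50308544 0.24305615 0.30589266] [-1.55818104  0.23314422 -0.23180755] [ 3.57973334e-01 -2.08926985e-04  1.48143380e+00  4.86711332e-04
  1.66106912e+00 -9.16582695e-01]
[[317.85169585 196.89637624]
 [318.09241557 187.18548163]]
```

View pics/w1.png

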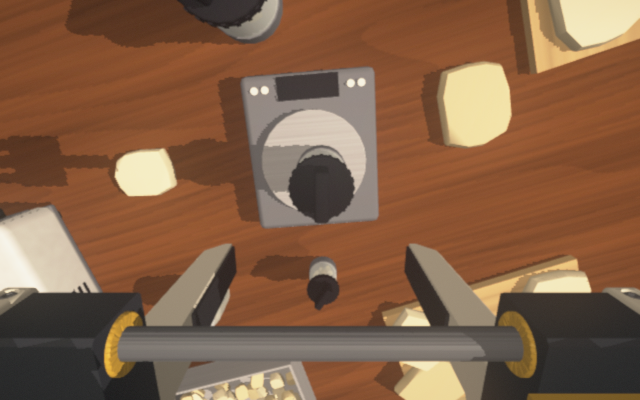

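```bash
python3 - <<'E'
from h import *
im=cv2.imread("pics/w1.png")[130:240,260:390]
g=cv2.convertScaleAbs(im,alpha=3.0,beta=0)
cv2.imwrite("pics/w1c.png",cv2.resize(np.hstack([im,g]),None,fx=3,fy=4,interpolation=2))
E
```

```text
(no output)
```

View pics/w1c.png

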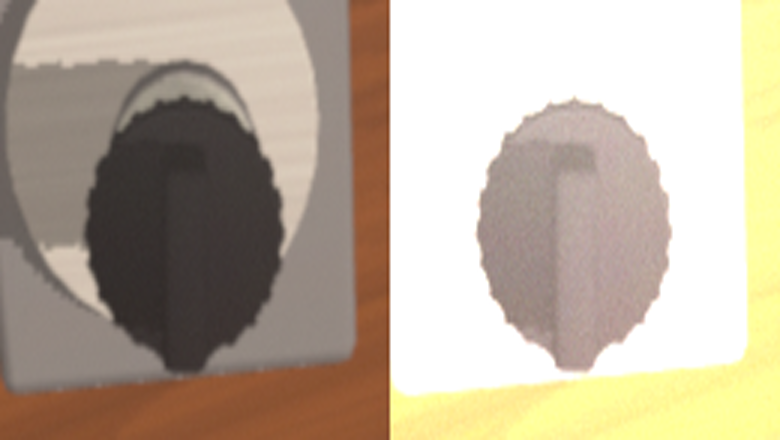

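```bash
python3 - <<'E'
from h import *
w=cam("wrist");R=cv2.Rodrigues(monitor.read_state()["orientation"])[0];p=monitor.read_state()["tool_pos"]
U=lambda x,y:(260+x/3,130+y/4)
for a,b in [((165,172),(165,368)),((205,172),(206,368))]:
    A=onz(w,*U(*a),.178);B=onz(w,*U(*b),.178); d=R.T@(B-A); print(A,B,np.linalg.norm(B-A),"rot about tool y deg from x toward z:",np.degrees(np.arctan2(d[2],d[0])), "mid in tool",R.T@((A+B)/2-p), "yaw",np.degrees(np.arctan2(*(B-A)[1::-1])))
# lid circle
im=w["image"]; m=(im.max(2)<85).astype(np.uint8); 
n,l,stt,cen=cv2.connectedComponentsWithStats(m); i=l[190,305]; print(stt[i],cen[i])
print(onz(w,260+185/3,130+(100+ (360))/8,.141))
E
```

```text
[0.48301817 0.2445112  0.178     ] [0.52665902 0.23106564 0.178     ] 0.045665159469733846 rot about tool y deg from x toward z: -0.1991298855133733 mid in tool [ 0.00358736  0.12789091 -0.00473745] yaw -17.123849156875426
[0.48639347 0.25565251 0.178     ] [0.53027913 0.24302201 0.178     ] 0.045667060985792915 rot about tool y deg from x toward z: 0.8686480634548321 mid in tool [0.00357153 0.1278893  0.00732942] yaw -16.056071505330408
[ 288  155   66   69 3300] [320.49121212 187.85969697]
[0.50663325 0.24361443 0.141     ]
```

```bash
python3 -m inch '[[[1,20,0,0,0,0],[1.5,35,0,0,0,0],[1,35,0,0,0,0],[0,30,0,0,0,0],[0,18,0,0,0,0],[0,8,0,0,0,0],[0,2,0,0,0,0],[0,0,0,0,0,0]]]' 60; python3 - <<'E'
from h import *
w=cam("wrist");s=cam("side");cv2.imwrite("pics/w2.png",np.vstack([w["image"][150:],cv2.resize(s["image"][90:215,180:500],None,fx=2,fy=2)]))
E
```

```text
t: 2.65
tool_pos: [0.5078, 0.2416, 0.1593]
orientation: [-1.557, 0.232, -0.234]
force: [1.1, 0.4, 0.0]
opening: 0.06
```

View pics/w2.png

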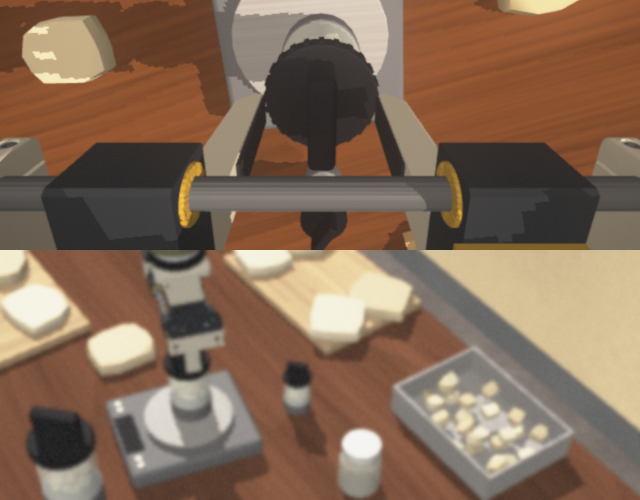

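The wing grip sits centred between the jaws (u≈322). I'll lower 2 mm and close.

```bash
python3 -m inch '[[[0,2,0,0,0,0],[0,0,0,0,0,0],[0,0,0,0,0,0],[0,0,0,0,0,0]]]' 0 45; python3 -m inch '[[[0,0,0,0,0,0],[0,0,0,0,0,0],[0,0,0,0,0,0],[0,0,0,0,0,0]]]'; python3 - <<'E'
from h import *
s=monitor.read_state();print(s["tool_pos"],s["orientation"],s["force"],s["opening"])
E
```

```text
t: 3.25
tool_pos: [0.5072, 0.2413, 0.1563]
orientation: [-1.558, 0.233, -0.233]
force: [-0.6, 0.7, 0.2]
opening: 0.0244
t: 3.75
tool_pos: [0.5071, 0.2413, 0.1561]
orientation: [-1.558, 0.233, -0.233]
force: [0.2, -1.6, -1.8]
opening: 0.0139
[0.50710547 0.24131974 0.15614864] [-1.55828869  0.23303463 -0.23282603] [ 0.24937804 -1.59596963 -1.75489861] 0.013888344496758753
```

```bash
python3 -m inch '[[[0,-4,0,0,0,0],[0,-15,0,0,0,0],[0,-30,0,0,0,0],[0,-35,0,0,0,0],[0,-35,0,0,0,0],[0,-25,0,0,0,0],[0,-10,0,0,0,0],[0,0,0,0,0,0]]]'; python3 - <<'E'
from h import *
s=monitor.read_state();print(s["tool_pos"],s["orientation"],s["force"],s["wrist_torque"],s["opening"],s["t"])
c=cam("side");crop(c,180,60,340,200,4,"pics/s3.png")
E
```

```text
t: 4.75
tool_pos: [0.5074, 0.2414, 0.3109]
orientation: [-1.558, 0.232, -0.234]
force: [0.2, 0.4, -4.9]
opening: 0.0137
[0.50739645 0.24140962 0.31093023] [-1.55766734  0.23205837 -0.23378353] [ 0.17823062  0.44482879 -4.87093942] [-0.024558    0.08492289  0.02728764] 0.013666394856890418 4.75
```

View pics/s3.png

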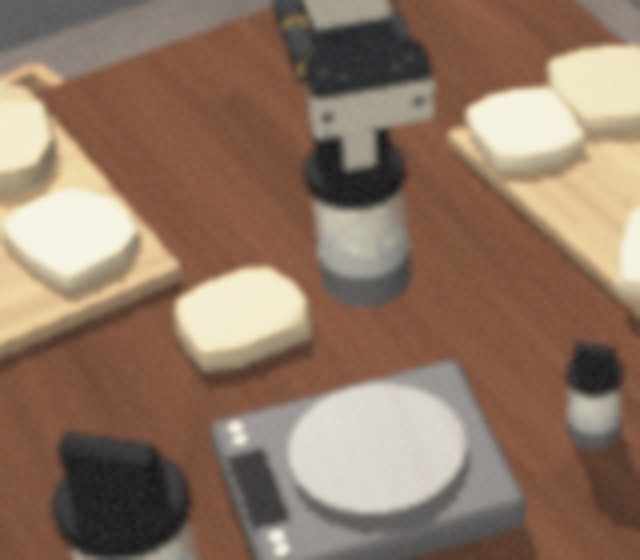

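The cup is off the scale, upright and about 4.8 N. Next I'll carry it past the mill, so the wrist camera can see the collar.

```bash
python3 -m inch '[[[10,0,-15,0,0,0],[20,0,-33,0,0,0],[25,0,-43,0,0,0],[28,0,-48,0,0,0],[28,0,-48,0,0,0],[28,0,-48,0,0,0],[28,0,-48,0,0,0],[28,0,-48,0,0,0]]]'; python3 -m inch '[[[28,0,-48,0,0,0],[20,0,-35,0,0,0],[14,0,-21,0,0,0],[0,0,0,0,0,0],[0,0,0,0,0,0],[0,0,0,0,0,0]]]'; python3 - <<'E'
from h import *
w=cam("wrist");t=cam("top")
cv2.imwrite("pics/w4.png",w["image"]); crop(t,360,140,460,240,5,"pics/t4.png")
s=monitor.read_state();print(s["tool_pos"],s["orientation"],s["force"],s["q"]); print(proj(w,[[.530,-.221,.123]]))
E
```

```text
t: 5.8
tool_pos: [0.5961, -0.1351, 0.3089]
orientation: [-1.558, 0.235, -0.232]
force: [0.6, 0.5, -3.9]
opening: 0.0138
t: 6.55
tool_pos: [0.6255, -0.249, 0.3101]
orientation: [-1.558, 0.233, -0.232]
force: [0.2, 0.6, -3.5]
opening: 0.0136
[ 0.62570203 -0.24894432  0.31051325] [-1.55833334  0.23186752 -0.23222356] [ 0.0035314  -0.00376729 -3.35735504] [-4.54794879e-01  3.15889638e-01  1.12423516e+00  4.84661945e-05
  1.70124602e+00 -1.72994162e+00]
[[319.15987974  79.05961053]]
```

View pics/w4.png

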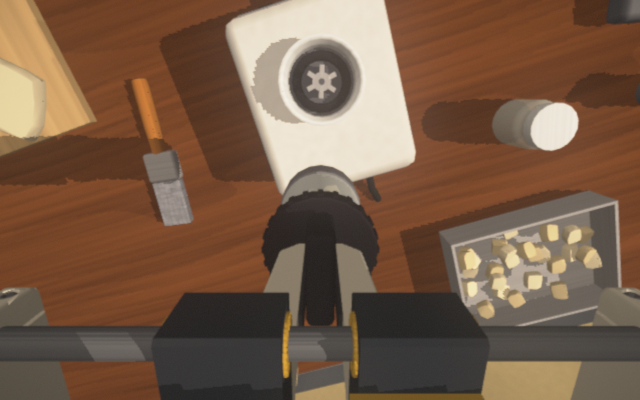

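```bash
python3 - <<'E'
from h import *
im=cv2.imread("pics/w4.png")[30:130,270:370]
cv2.imwrite("pics/w4c.png",cv2.resize(im,None,fx=6,fy=6,interpolation=2))
E
```

```text
(no output)
```

View pics/w4c.png

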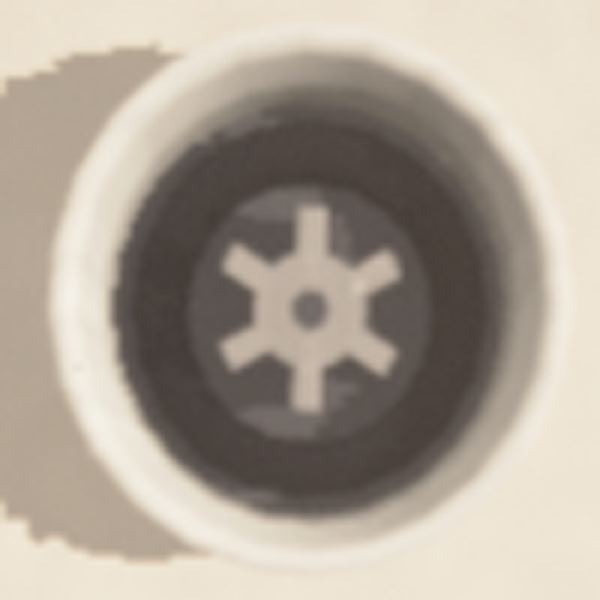

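```bash
python3 - <<'E'
from h import *
w=cam("wrist");s=monitor.read_state();R=cv2.Rodrigues(s["orientation"])[0];p=s["tool_pos"]
g=w["image"][...,1].astype(float)
u0,v0=321.4,81.1
m=((g>125)).astype(np.uint8); n,l,st,cen=cv2.connectedComponentsWithStats(m); i=l[76,321] or l[81,327]; print(st[i],cen[i])
ys,xs=np.nonzero(l==i)
P=np.array([onz(w,x,y,.123) for x,y in zip(xs,ys)])
C=P.mean(0);print("C",C)
T=(P-C)@R; r=np.hypot(T[:,0],T[:,2]);a=np.arctan2(T[:,2],T[:,0]) # angle from tool x toward tool z
k=r>.0095;print(k.sum(),r.max()); ph=np.angle(np.exp(6j*a[k]).sum())/6; print("tooth angle from tool x toward z deg",np.degrees(ph), abs(np.exp(6j*a[k]).mean()))
print("dog in tool", R.T@(C-p))
# rim circle
print("click centre",onz(w,u0,v0,.123))
E
```

```text
[306  63  31  36 519] [321.11368015  80.66666667]
C [ 0.53228329 -0.21966748  0.123     ]
228 0.016054372714138128
tooth angle from tool x toward z deg -1.8039269968684641 0.7425506841732451
dog in tool [-0.09804259  0.1875375   0.00085047]
click centre [ 0.53269896 -0.21950163  0.123     ]
```

```bash
python3 - <<'E'
from h import *
im=cv2.imread("pics/w4.png")[150:350,240:400]
g=cv2.convertScaleAbs(im,alpha=2.5,beta=20)
cv2.imwrite("pics/w4d.png",cv2.resize(g,None,fx=5,fy=3,interpolation=2))
print(im[8:50,80].mean(1).round())
for r in (70,80,90,100): print(r+150,im[r].max(1)[10:40],im[r].max(1)[120:150])
E
```

```text
[228. 227. 227. 226. 224. 222. 202. 125.  89.  87.  88.  87.  96. 117.
 130. 136. 135. 132. 132. 131. 132. 131. 130. 130. 131. 131. 130. 131.
 130. 129. 118.  82.  56.  54.  51.  54.  57.  56.  54.  55.  60.  59.]
220 [127 129 132 131 132 131 132 135 133 134 132 133 133 133 131 130 128 125
 100  59  46  46  46  46  47  47  48  47  47  47] [ 55  56  55  58  56  60  61  57  54  50  51  72 103 119 122 122 122 122
 122 121 121 122 122 122 122 123 122 123 122 123]
230 [120 120 119 119 120 119 118 117 117 114 114 113 112 109  91  62  46  43
  45  47  47  45  44  46  47  46  45  46  46  47] [ 54  54  52  52  53  54  54  51  53  52  55  58  57  53  49  66 101 121
 124 126 127 128 128 128 129 129 129 128 129 129]
240 [119 120 120 122 123 124 125 124 126 127 128 129 125 101  62  45  44  45
  44  47  44  47  44  44  44  44  46  45  44  43] [ 51  49  52  53  51  52  52  52  52  51  52  50  52  52  53  55  61  96
 118 121 121 120 119 120 119 118 117 117 117 117]
250 [122 123 125 124 125 124 126 125 125 125 120  95  53  42  44  44  42  46
  44  45  44  43  42  42  43  45  44  43  43  48] [ 76  54  51  50  49  51  50  50  51  51  50  50  51  50  51  53  52  52
  58  93 116 121 121 121 122 122 122 121 119 120]
```

View pics/w4d.png

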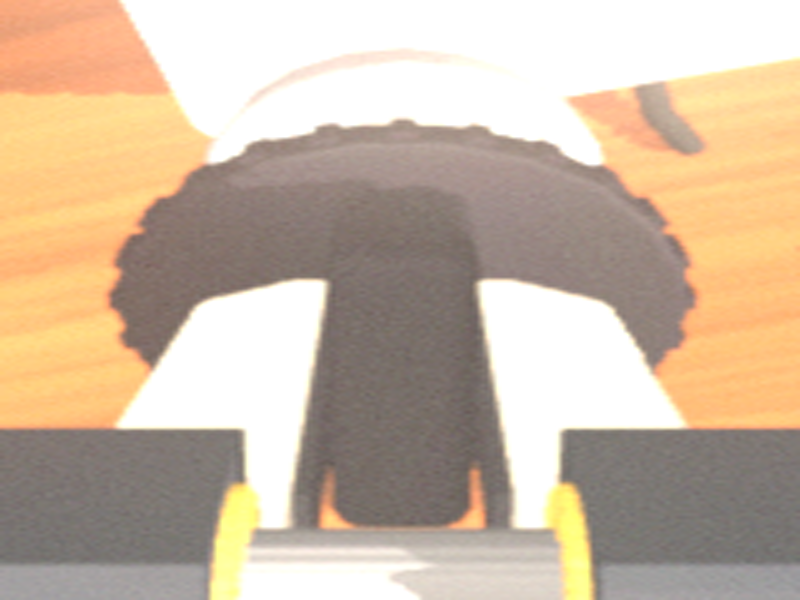

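```bash
python3 - <<'E'
from h import *
w=cam("wrist");s=monitor.read_state();R=cv2.Rodrigues(s["orientation"])[0];p=s["tool_pos"]
lz=p[2]-.0121
for n,u,v,z,o in [("foot",320.5,164.7,lz-.098,31),("lidbot",320.5,189,lz-.014,32.5),("wing base near",320,211.7,lz,24),("wing top near",320,235,lz+.034,24),("wing top far",320.5,324,lz+.034,-24)]:
    q=R.T@(onz(w,u,v,z)-p)*1000; print(n,(q+[o,0,0]).round(1))
for v in (220,230,240,250): pass
print("lid lat", (R.T@(onz(w,(262.5+377.5)/2,245,lz-.007)-p)*1000).round(1))
# foot lateral
q=[(R.T@(onz(w,u,v,lz-.098)-p)*1000).round(1) for u,v in [(240+250/5,150+95/3),(240+570/5,150+95/3)]];print(q)
print(s["orientation"], R[:,1])
E
```

```text
foot [  0.6 110.1   0.4]
lidbot [-0.1 26.1  0.4]
wing base near [ 0.3 12.1  0.1]
wing top near [ -0.5 -21.9   0.2]
wing top far [ -1.9 -21.9   0.5]
lid lat [-0.9 19.1  0.2]
[array([-16.2, 110.1, -24.7]), array([-16.3, 110.1,  28.1])]
[-1.55843003  0.231906   -0.23247975] [ 3.40546530e-04 -1.85477725e-04 -9.99999925e-01]
```

```bash
python3 -m inch '[[[-20,0,0,0,0.01,0],[-30,0,0,0,0.01,0],[-30,0,0,0,0.011,0],[-18.5,0,0.5,0,0,0],[0,10,0,0,0,0],[0,20,0,0,0,0],[0,20,0,0,0,0],[0,10,0,0,0,0]]]';  python3 -m inch '[[[0,4,0,0,0,0],[0,0,0,0,0,0],[0,0,0,0,0,0]]]'; python3 - <<'E'
from h import *
w=cam("side");t=cam("top")
a=cv2.resize(w["image"][190:300,320:440],(600,550),interpolation=2)
cv2.imwrite("pics/s5.png",a)
s=monitor.read_state();print(s["tool_pos"],s["orientation"],s["force"],s["wrist_torque"],s["q"][5])
R=cv2.Rodrigues(s["orientation"])[0];C=np.array([.5325,-.2196,.123]);print((R.T@(C-s["tool_pos"])*1000).round(1))
E
```

```text
t: 7.75
tool_pos: [0.5313, -0.2186, 0.2469]
orientation: [-1.554, 0.26, -0.254]
force: [-0.5, -0.4, -3.8]
opening: 0.0139
t: 8.12
tool_pos: [0.5326, -0.2194, 0.2472]
orientation: [-1.556, 0.256, -0.258]
force: [-0.4, -0.2, -3.6]
opening: 0.0137
[ 0.53247188 -0.21932658  0.24713377] [-1.55585823  0.25623891 -0.25831078] [-0.17231948  0.57179087 -3.95152154] [ 0.00687768  0.013433   -0.00587681] -1.7227374811072436
[-1.000e-01  1.241e+02 -2.000e-01]
```

View pics/s5.png

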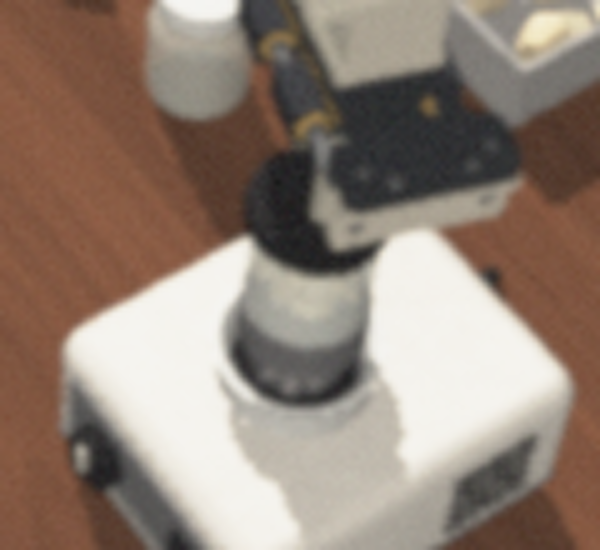

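The cup is upright and centred over the collar. Lowering to just above the dog contact height.

```bash
python3 -m inch '[[[0,5,0,0,0,0],[0,6,0,0,0,0],[0,4,0,0,0,0],[0,2,0,0,0,0],[0,0,0,0,0,0],[0,0,0,0,0,0]]]'; python3 - <<'E'
from h import *
s=monitor.read_state();print(s["tool_pos"],s["orientation"],s["force"],s["wrist_torque"])
E
```

```text
t: 8.98
tool_pos: [0.5322, -0.2192, 0.2295]
orientation: [-1.556, 0.257, -0.258]
force: [-0.2, 0.5, -4.0]
opening: 0.0137
[ 0.53222779 -0.21918628  0.22949305] [-1.55558184  0.25696199 -0.25752209] [-0.23068296  0.482202   -3.99939199] [0.01297955 0.01940023 0.00310973]
```

```bash
python3 -m inch '[[[0,1,0,0,0,0],[0,1,0,0,0,0],[0,1,0,0,0,0],[0,0,0,0,0,0],[0,0,0,0,0,0]]]'; python3 - <<'E'
from h import *
s=monitor.read_state();print(s["tool_pos"],s["orientation"],s["force"],s["wrist_torque"])
E
```

```text
t: 9.6
tool_pos: [0.5321, -0.2191, 0.2263]
orientation: [-1.555, 0.257, -0.257]
force: [0.1, 0.4, -3.8]
opening: 0.0136
[ 0.5321021  -0.21913902  0.22625133] [-1.55542227  0.25727945 -0.25722389] [ 0.07287242  0.39679237 -3.83807087] [-0.01706365 -0.01372879 -0.05416138]
```

```bash
python3 -m inch '[[[0,1,0,0,0,0],[0,1,0,0,0,0],[0,1,0,0,0,0],[0,0,0,0,0,0],[0,0,0,0,0,0]]]'; python3 - <<'E'
from h import *
s=monitor.read_state();print(s["tool_pos"],s["orientation"],s["force"],s["wrist_torque"])
E
```

```text
t: 10.22
tool_pos: [0.5321, -0.2191, 0.2233]
orientation: [-1.555, 0.257, -0.257]
force: [-0.2, -0.1, -3.2]
opening: 0.0137
[ 0.53211783 -0.21913484  0.22327956] [-1.55545388  0.25722846 -0.25727553] [-0.2037985  -0.10783612 -3.21313773] [0.03202824 0.05093648 0.03073592]
```

```bash
python3 -m inch '[[[0,1,0,0,0,0],[0,1,0,0,0,0],[0,1,0,0,0,0],[0,1,0,0,0,0],[0,0,0,0,0,0],[0,0,0,0,0,0]]]'; python3 - <<'E'
from h import *
s=monitor.read_state();print(s["tool_pos"],s["orientation"],s["force"],s["wrist_torque"])
E
```

```text
t: 10.98
tool_pos: [0.5323, -0.2192, 0.2198]
orientation: [-1.556, 0.257, -0.258]
force: [-1.4, 0.9, 2.2]
opening: 0.0138
[ 0.53230019 -0.21921092  0.21984143] [-1.55567815  0.25663973 -0.25784209] [-1.36464712  0.94589053  2.19033263] [ 0.174018    0.4875883  -0.00137342]
```

```bash
python3 -m inch '[[[0,1,0,0,0,0],[0,1,0,0,0,0],[0,1,0,0,0,0],[0,0,0,0,0,0],[0,0,0,0,0,0]]]'; python3 - <<'E'
from h import *
s=monitor.read_state();print(s["tool_pos"],s["orientation"],s["force"],s["wrist_torque"])
E
```

```text
t: 11.6
tool_pos: [0.5323, -0.2192, 0.2166]
orientation: [-1.556, 0.257, -0.258]
force: [-0.8, 1.3, 5.7]
opening: 0.0138
[ 0.53229952 -0.2191943   0.21659774] [-1.55560063  0.25674702 -0.25769613] [-0.83042201  1.3351051   5.71460981] [0.23622218 0.45234532 0.03781263]
```

```bash
python3 -m inch '[[[0,1,0,0,0,0],[0,1,0,0,0,0],[0,0.5,0,0,0,0],[0,0,0,0,0,0],[0,0,0,0,0,0]]]'; python3 - <<'E'
from h import *
s=monitor.read_state();print(s["tool_pos"],s["orientation"],s["force"],s["wrist_torque"])
E
```

```text
t: 12.22
tool_pos: [0.5324, -0.2192, 0.2145]
orientation: [-1.556, 0.256, -0.258]
force: [-2.3, 1.4, 7.2]
opening: 0.0138
[ 0.53236781 -0.21923391  0.21450466] [-1.55575725  0.25648125 -0.25791631] [-2.34813275  1.35223714  7.1695564 ] [ 0.34466525  0.57301128 -0.06919536]
```

```bash
python3 -m inch '[[[0,0.5,0,0,0,0],[0,0,0,0,0,0],[0,0,0,0,0,0]]]';python3 -m inch '[[[0,0.5,0,0,0,0],[0,0,0,0,0,0],[0,0,0,0,0,0]]]'
```

```text
t: 12.6
tool_pos: [0.5324, -0.2193, 0.2141]
orientation: [-1.556, 0.256, -0.258]
force: [-2.5, 1.1, 7.1]
opening: 0.0135
t: 12.98
tool_pos: [0.5325, -0.2193, 0.2141]
orientation: [-1.556, 0.256, -0.258]
force: [-3.5, 2.2, 10.0]
opening: 0.0135
```

```bash
python3 -m inch '[[[0,0.5,0,0,0,0],[0,0,0,0,0,0],[0,0,0,0,0,0],[0,0,0,0,0,0]]]'; python3 - <<'E'
from h import *
w=cam("side");t=cam("top");q=cam("wrist")
a=cv2.resize(w["image"][190:300,320:440],(480,440),interpolation=2)
b=cv2.resize(q["image"],(320,200),interpolation=3);b=np.vstack([b,cv2.resize(t["image"][140:240,350:450],(320,240))])
cv2.imwrite("pics/s6.png",np.hstack([a,b]))
s=monitor.read_state();print(s["tool_pos"],s["orientation"],s["force"],s["wrist_torque"],s["opening"],s["t"])
E
```

```text
t: 13.48
tool_pos: [0.5326, -0.2193, 0.2141]
orientation: [-1.556, 0.256, -0.259]
force: [-3.5, 3.0, 13.1]
opening: 0.0137
[ 0.53255178 -0.21929659  0.21406273] [-1.55598782  0.25579647 -0.25858588] [-3.75761813  2.18097641 12.27309243] [0.62269319 1.12724811 0.01995782] 0.013711163175174478 13.625
```

View pics/s6.png

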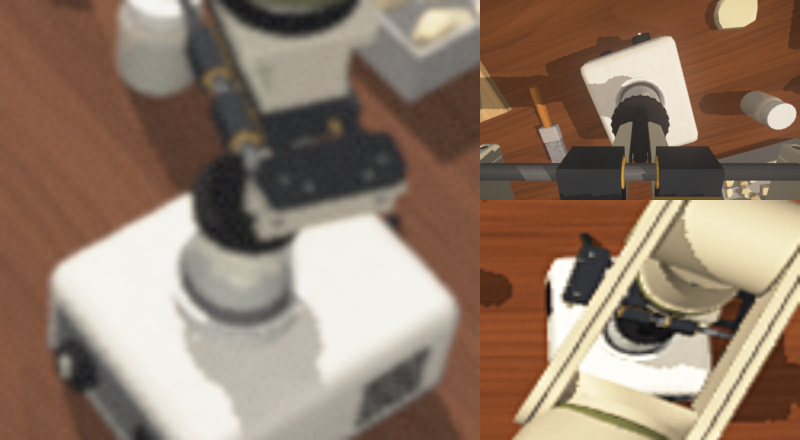

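The cup is bottomed at the predicted height, with some side load. I'll ease that off by 1 mm, which also tests whether it is jammed or truly home.

```bash
python3 -m inch '[[[-0.5,0,0.1,0,0,0],[-0.5,0,0.1,0,0,0],[0,0,0,0,0,0],[0,0,0,0,0,0],[0,0,0,0,0,0]]]'; python3 - <<'E'
from h import *
for i in range(3):
    cam("side"); s=monitor.read_state();print(s["tool_pos"],s["force"],s["wrist_torque"],s["opening"],s["t"])
E
```

```text
t: 14.25
tool_pos: [0.5321, -0.2191, 0.2141]
orientation: [-1.556, 0.255, -0.26]
force: [-2.1, 0.9, 10.5]
opening: 0.0136
[ 0.53215775 -0.21910407  0.21411211] [-1.65826429  0.18858924 10.98052625] [ 0.18888694  0.54001099 -0.02769707] 0.014344679858564703 14.3
[ 0.53213208 -0.21909745  0.21409578] [-1.99994964  1.28889953 11.02058761] [ 0.26247233  0.56408403 -0.07212145] 0.013803767731803501 14.35
[ 0.5321481  -0.21910884  0.21407344] [-1.94538553  0.48997667 11.61861206] [ 0.33771732  0.54618381 -0.03935356] 0.013418063083273818 14.4
```

```bash
python3 - <<'E'
from h import *
print(robot.close_job()); s=monitor.read_state(); print(s["tool_pos"],s["force"],s["t"])
E
```

```text
the job is handed in; nothing more can be done
None
the job is handed in; nothing more can be done
```

The cup is in the mill, meshed with the drive dog and pressed fully down on the seat ring. I handed the job in at about 14.4 s with the arm still gripping and pressing.

**What I did:** I took the cup off the scale by its wing grip, held at 45 N. I measured the dog's teeth with the wrist camera and turned the cup about 1.8° above the collar to line up. It meshed on the way down, so no turning was needed inside the collar.

**Last checks:**
- **Mesh:** there was no contact at the height where the ribs would rest on the teeth. The ring was first felt with the tool at z 0.2198, where 0.2201 was expected for a meshed cup.
- **Fully home:** the cup stopped at z 0.2141, as predicted. It stayed there as the push went from about 7 to 12–13 N, and also when I eased off the side load, so it is on the stop and not jammed.
- **Push:** about 11 N net upward on the tool at the end, against about 8 N needed. The side force was about 2 N.
- **Grip:** the opening was steady at about 14 mm, the wing's thickness.
- **Leave alone:** the arm stayed clear of the stones, jar and brush. The last pictures show the jar and brush standing as before, but I did not compare the stones' positions before and after.

No check failed. The dog positions from the three cameras differed by up to about 4 mm; I used the wrist camera's.

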